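Hold the glass reference cell in the light path of the beam gauge

ROBOT

A 6-joint arm with a two-finger parallel gripper is mounted at the origin on the work surface. World frame = base frame: x ahead of the robot, y to its left, z up, the work surface at z = 0. Lengths are in m, angles in rad, forces in N, time in s.
With the tool pointing down it reaches from about 0.325 to 0.925 m from the base axis. Payload 3.1 kg.
Tool frame: the origin (TCP) lies at the very end of the fingers, on their centre line; the grasp point (between the pads) lies 19 mm behind it (manip.tcp_to_grasp is the distance from the TCP to the grasp point, in m); z points along the fingers, y is the direction in which the jaws open and shut (so a half turn about z gives the same grasp; the last joint's range is limited). The gripper opens to 85 mm and grips with 20 to 120 N. Pads are 22 mm wide; open, the fingers measure 114 mm over their backs; the gripper's body (76 mm by 85 mm) begins 54 mm behind the grasp point. The pads swing forward as they close: fully open they stand 13 mm farther back than shut.
Start: joints at [1.13, 0.217, 1.613, -0, 1.311, -0.112], TCP at [0.202, 0.592, 0.231] pointing down, gripper open.
Joint ranges: [-2.75, 2.75], [-0.78, 2.1], [0.31, 2.55], [-1.13, 4.27], [0.13, 2.63], [-2.58, 2.58]. Speed limits (rad/s): [2.79, 2.79, 3.14, 3.14, 3.14, 3.14].

INTERFACE

Orientations are given as a rotation vector (axis times angle).
In Python, from cell import manip, vision, boxes_of, trace, pinpoint gives the robot as it stands.
- The arm moves only by the tool send_rows, never from a script. Its argument "moves" is text: rows parted by semicolons, each of 7 numbers parted by spaces: the shift along the tool's x, y, z in m, then the turn, a rotation vector about the tool's x, y, z in rad, then the closure, from 0 (fully open) to 1 (shut). A call has 1 to 12 rows; each row is the pose to reach, as a shift and turn from the pose measured when the call began, along the tool's axes at that moment; what a row does not reach only later rows make up. A row lasts 1/12 s, in which the tool goes at most 41.7 mm and 7.16 degrees, less where a joint would pass 70% of its speed; a pose out of reach is approached as far as the arm can. A call with a gripper value outside its range is refused whole. The fingers move at their own pace and stop on an object; "grip_force" is the grip in N (left out, the last holds). Time passes only in rows, so rows that repeat a pose let the fingers close. It gives the time, the measured TCP pose, the force and the opening at its end, in the units of the state.
- manip.observe(): the state, without advancing time (a new reading comes with each control period).
- vision.capture(name): name is "scene" or "top"; returns a dict with "color" (480x640x3 uint8, blue, green, red), "range_z" (480x640 float32, m along the optical axis (not along the pixel's ray), 0 where there is no reading), "fx", "fy", "cx", "cy" (pixels), "R" (3x3) and "t" (3): a world point X has camera coordinates R X + t. Camera axes: x right, y down, z forward; pixel columns grow to the right and rows downward; lengths in m; the calibration is good to about 2 mm. A picture is of the moment at which its call begins.
- manip.sign_off(): hands the job in, once; it reports no verdict.
Trained networks look in the newest picture that a camera, given by its name, has taken for a name from the list of things; names that differ only in an ending like _2 or _b are one class to them, and where a whole thing is asked for, a point or a joint stands for the part that bears it (a point fixed in the world has none). Each returns a list of dicts, best first, with "p" (0 to 1); they miss things now and then, are a little off and sometimes report something else, mostly with a low value. They report only what shows in the picture. A call takes as long as a camera call.
- boxes_of(camera, name): "extent" ([left, top, right, bottom] in pixels, round what is visible of it).
- trace(camera, name): "pixels" (480x640 bool, what is visible of it) and "extent" ([left, top, right, bottom] in pixels, round what is visible of it).
- pinpoint(camera, name): "centre" ([column, row] in pixels: a listed point, or the origin of a listed thing).
The state is a dict: "time_s": time; "joint_positions": joint angles; "qvel": joint speeds; "effort": joint torques, N m; "eef_pos": TCP position; "ee_rot": TCP orientation; "ft_force": force on the tool from outside, world axes, zero at the start; "torque": the same for the moment, N m; "gripper_width": finger opening in m.
Only numpy, scipy, OpenCV 4.12 (cv2) and the standard library are available. Lean on these libraries where they do the work, as an engineer would, in place of code of your own. Each camera call takes 0.05 s, during which the arm holds its last target.

TASK

Check the through-beam gauge with the tall glass reference cell: pluck the cell from its pocket in the grey tray, gripping it by its two wide frosted faces and never touching its narrow clear windows with the fingers. Carry it to the gauge and hold it upright and still in the air between the two lens barrels, centred on the light path with a clear window squarely facing each barrel. Finish while still holding it there, touching no part of the gauge with the cell, without knocking the gauge, and leaving every other thing where it is.

Things in the scene. Friction and masses are not known exactly. Their poses are not given: they have to be found in the camera images.
- cell_center (a point): Centre (half-way up) of the tall glass reference cell, loose, upright in a tray pocket, 36 g: 24 mm (its x) x 14 mm (its y) x 50 mm tall (z up), the tallest thing in the tray. Its wide faces (+y and -y, 14 mm apart) are frosted white, to be gripped; its narrow faces (+x and -x) are clear windows. In the tray its centre is 13 mm above the tray's top and 29 mm above the bench.
- cell_windows: The two clear windows of the reference cell, on its narrow +x and -x faces, 9 mm wide and 48 mm high, 24 mm apart over the outsides. Moves with the cell; the origin is the centre of the cell's underside, axes as the cell's.
- beam_mid (a point): Middle of the gauge's light path, 80 mm above the bench, half-way between the two lens barrels. The light runs along this frame's y axis (level); z is up.
- gauge: Through-beam gauge, fixed: base plate 100 (x) x 270 (y) x 12 mm; near each end a black housing, 60 (x) x 55 mm (y), centred 97.5 mm from the middle, top 108 mm above the bench. From each a lens barrel 28 mm in diameter points at the other along y, axis 80 mm above the bench; barrel faces 110 mm apart, housings 140 mm. Origin: centre of the underside.
- tray: Grey pocket tray, fixed, 130 (x) x 220 (y) x 16 mm high. Six pockets, 26 mm (x) x 16 mm (y), 12 mm deep (floor 4 mm above the bench), at x = -30, +30 and y = -75, 0, +75 mm from its centre. The cells stand in them with their x and y along the tray's. Origin: centre of the underside.
- short_cell_center (a point): Centre of the short glass cell, 24 x 14 x 30 mm, loose in another pocket: not the one wanted, leave alone.
- pin_a_center (a point): Centre of a round steel pin, 14 mm in diameter, 40 mm tall, loose in another pocket: leave alone.
- pin_b_center (a point): Centre of a second round steel pin, same size, loose in another pocket: leave alone.
- screwdriver: Screwdriver lying loose on the bench beyond the tray and gauge: leave alone.
- wrench: Wrench lying loose on the bench at the robot's left: leave alone.
- cleaner: White cleaner bottle, 48 mm in diameter, 110 mm tall, standing on the bench beyond the tray and gauge; origin at the centre of its underside: leave alone.
- coupling: Aluminium coupling ring, 48 mm outside diameter, 30 mm high, on the bench between tray and gauge; origin at the centre of its underside: leave alone.
- cell: The same reference cell; origin at the centre of its underside, axes as given for its centre.

How it is judged:
On the way:
1. the cell is plucked: gripped by the fingers and clear of the tray (z of cell_center in the frame of tray above 0.045 m and contact force between the fingers and cell_windows below 0.1 N and contact force between the fingers and cell above 0.5 N), for 0.1 s.
At the end, for the whole second after the job is handed in: Held still by the fingers on its frosted faces, the cell's centre is within 4.5 mm of the beam axis sideways, 10 mm in height, 20 mm of the middle along it; windows square to the beam and cell upright to 8.5 degrees; it does not touch the gauge; other loose things within 20 mm of their starts (x of cell_center in the frame of beam_mid between -0.0045 and 0.0045 m and y of cell_center in the frame of beam_mid between -0.02 and 0.02 m and z of cell_center in the frame of beam_mid between -0.01 and 0.01 m and angle between the x axis of cell_center and the y axis of beam_mid, either way round below 0.15 rad and angle between cell_center's own z axis and vertical below 0.15 rad and contact force between the fingers and cell above 0.5 N and contact force between the fingers and cell_windows below 0.1 N and contact force between cell and gauge below 0.05 N and linear speed of cell below 0.02 m/s and angular speed of cell below 0.2 rad/s and distance of each of short_cell_center, pin_a_center, pin_b_center, screwdriver, wrench, cleaner, coupling from where it was at the start of the episode below 0.02 m); the arm keeps its last pose, push and grip.
It fails at once if the fingers touch a clear window of the cell (contact force between the fingers and cell_windows above 0.3 N).
It fails at once if the gauge is knocked (more than 5 N) by the robot (contact force between any of the arm, the fingers and gauge above 5 N).
It fails at once if the cell touches the gauge (contact force between cell and gauge above 0.3 N).
It fails at once if another loose thing is moved more than 20 mm (distance of any of short_cell_center, pin_a_center, pin_b_center, screwdriver, wrench, cleaner, coupling from where it was at the start of the episode above 0.02 m).
It also fails if it takes over 38 s, if anything falls off the work surface, if the arm or the gripper's body presses on something with over 40 N, if the wrist force passes 120 N, or if a joint passes its speed limit or range.

## Working session

There is one attempt and no reset: what is moved stays moved. The work goes in short steps, Python scripts to look and compute and a tool call to move; the robot and the scene stay as the last step left them, time stands still between calls to the robot, and variables do not carry over. Pictures are saved under pics/ and viewed, and the job is handed in when it is done.

Besides the shell and the picture viewer there is one more tool, called after "Call:" in YAML: its name, and indented under it one key for each argument. send_rows: Moves the arm, as the interface text tells. Its arguments: {"type":"object","properties":{"moves":{"type":"string"},"grip_force":{"type":"number"}},"required":["moves"]}

```bash
ls; mkdir -p pics; cat > h.py <<'E'
import numpy as np,cv2
from cell import manip, vision, boxes_of, trace, pinpoint
def cap(n):
    return vision.capture(n)
def px2w(c,u,v,z=None,h=None):
    d=np.array([(u-c['cx'])/c['fx'],(v-c['cy'])/c['fy'],1.0])
    R=np.array(c['R']);t=np.array(c['t'])
    o=-R.T@t; w=R.T@d
    if h is not None: return o+w*(h-o[2])/w[2]
    return o+w*z
E
python3 - <<'E'
from h import *
print(manip.observe())
for n in('scene','top'):
    c=cap(n); cv2.imwrite(f'pics/{n}0.png',c['color'])
    print(n,c['fx'],c['cx'],c['cy'],np.round(c['R'],3).tolist(),np.round(c['t'],3), 'cam at',-np.array(c['R']).T@np.array(c['t']))
    for k in('cell_center','beam_mid','gauge','tray','short_cell_center','pin_a_center','coupling','cleaner','cell'):
        print(k,[(np.round(d['centre'],1).tolist(),round(d['p'],2)) for d in pinpoint(n,k)[:3]],[(np.round(d['extent'],0).tolist(),round(d['p'],2)) for d in boxes_of(n,k)[:2]])
print(manip.observe()['time_s'])
E
```

```text
pics
{'time_s': 0.0, 'joint_positions': array([ 1.12979813e+00,  2.17809548e-01,  1.61497487e+00, -5.73836845e-06,
        1.31131693e+00, -1.12187714e-01]), 'qvel': array([-3.65492143e-04, -3.52327557e-04,  1.39503149e-04,  1.71415048e-04,
       -6.49633454e-04, -6.94316204e-05]), 'effort': array([-1.49365384e-03, -3.96842909e+01, -3.03852260e+01, -2.99780540e-04,
        9.84151033e-03,  2.14002443e-05]), 'eef_pos': array([0.20143342, 0.59075624, 0.22991267]), 'ee_rot': array([-0.5140568 , -3.09855856,  0.00379242]), 'ft_force': array([0.31860358, 0.08705048, 0.21978513]), 'torque': array([-0.03182511,  0.02198904, -0.02630454]), 'gripper_width': 0.08537232290649104}
scene 547.9120413766527 323.1711610826467 247.20753916822034 [[-0.361, 0.932, 0.006], [0.761, 0.298, -0.576], [-0.538, -0.204, -0.818]] [ 0.143 -0.417  1.562] cam at [1.21017663 0.30901498 1.03676258]
cell_center [([347.9, 286.4], 0.59)] [([345.0, 279.0, 350.0, 297.0], 0.69)]
beam_mid [([205.5, 198.6], 0.71)] [([152.0, 162.0, 266.0, 256.0], 0.9)]
gauge [([211.5, 217.5], 0.8), ([416.2, 289.3], 0.74)] [([154.0, 165.0, 2
[... 762 characters left out ...]
.9, 245.3], 0.43)] [([294.0, 214.0, 301.0, 226.0], 0.56)]
beam_mid [] [([390.0, 222.0, 504.0, 277.0], 0.84)]
gauge [([442.5, 250.0], 0.65)] [([388.0, 227.0, 506.0, 280.0], 0.73)]
tray [([274.9, 240.7], 0.76)] [([227.0, 208.0, 320.0, 281.0], 0.89), ([157.0, 301.0, 222.0, 345.0], 0.67)]
short_cell_center [([241.3, 246.1], 0.39)] [([242.0, 241.0, 245.0, 249.0], 0.55), ([294.0, 216.0, 301.0, 227.0], 0.34)]
pin_a_center [([282.1, 251.7], 0.48)] [([279.0, 123.0, 323.0, 189.0], 0.5)]
coupling [] [([345.0, 256.0, 362.0, 278.0], 0.51)]
cleaner [([411.4, 165.0], 0.79), ([280.2, 252.7], 0.4)] [([405.0, 151.0, 432.0, 177.0], 0.95)]
cell [([298.4, 220.2], 0.54)] [([291.0, 214.0, 300.0, 227.0], 0.47)]
1.9
```

```bash
python3 - <<'E'
import cv2
a=cv2.imread('pics/scene0.png');b=cv2.imread('pics/top0.png')
cv2.imwrite('pics/s1.png',cv2.resize(a[150:330,140:450],None,fx=2.58,fy=2.58,interpolation=cv2.INTER_CUBIC))
cv2.imwrite('pics/t1.png',cv2.resize(b[120:300,210:520],None,fx=2.58,fy=2.58,interpolation=cv2.INTER_CUBIC))
E
```

```text
(no output)
```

View pics/s1.png

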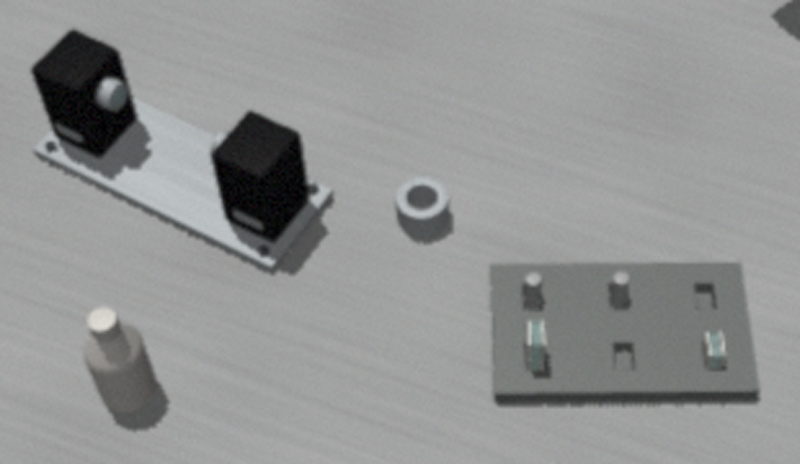

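View pics/t1.png

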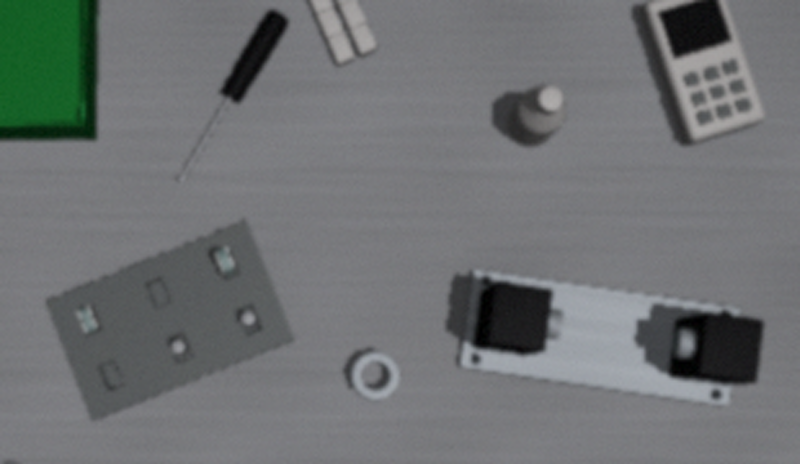

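View pics/top0.png

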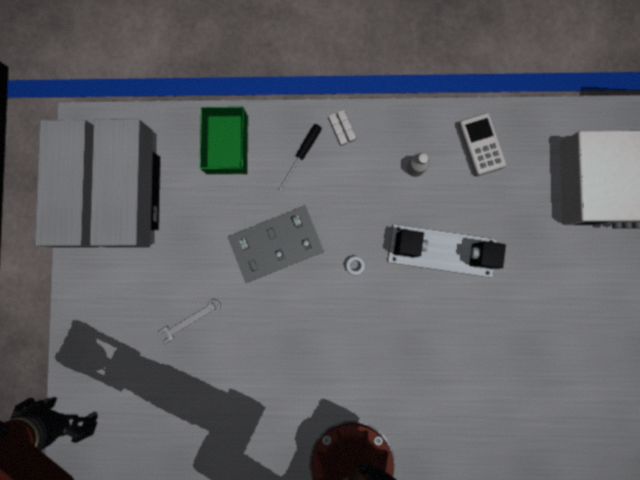

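```bash
python3 - <<'E'
from h import *
import pickle
out={}
for n in('scene','top'):
    c=cap(n); out[n]=c
    for k in('tray','gauge','cell','short_cell_center','coupling'):
        r=trace(n,k)
        for i,d in enumerate(r[:2]):
            out[n,k,i]=d; print(n,k,i,round(d['p'],2),d['extent'],int(d['pixels'].sum()))
pickle.dump(out,open('o.pkl','wb'))
for n,k,h in(('scene','tray',.016),('top','tray',.016)):
    m=out[n,k,0]['pixels'].astype(np.uint8)
    cs,_=cv2.findContours(m,cv2.RETR_EXTERNAL,cv2.CHAIN_APPROX_NONE); q=max(cs,key=cv2.contourArea)[:,0]
    W=np.array([px2w(out[n],u,v,h=h)[:2] for u,v in q])
    r=cv2.minAreaRect((W*1000).astype(np.float32)); print(n,k,r)
    z=out[n]['range_z']; ys,xs=np.where(cv2.erode(m,np.ones((5,5)))>0)
    P=np.array([px2w(out[n],u,v,z=z[v,u]) for u,v in zip(xs,ys) if z[v,u]>0]); print('z med',np.median(P[:,2]),P[:,2].max())
# overlay
for n in('scene','top'):
    im=out[n]['color'].copy()
    for k,col in(('tray',(0,0,255)),('gauge',(255,0,0)),('cell',(0,255,0))):
        if (n,k,0) in out:
            cs,_=cv2.findContours(out[n,k,0]['pixels'].astype(np.uint8),cv2.RETR_EXTERNAL,cv2.CHAIN_APPROX_NONE); cv2.drawContours(im,cs,-1,col,1)
    cv2.imwrite(f'pics/ov_{n}.png',cv2.resize(im[150:330,140:450] if n=='scene' else im[170:300,210:520],None,fx=2.58,fy=2.58,interpolation=cv2.INTER_NEAREST))
print(manip.observe()['time_s'])
E
```

```text
scene tray 0 0.77 [333.6, 250.2, 431.3, 307.6] 5098
scene cell 0 0.5 [345.0, 275.6, 349.8, 293.8] 129
scene short_cell_center 0 0.51 [414.6, 282.5, 422.4, 291.6] 100
scene coupling 0 0.69 [293.3, 218.8, 313.0, 244.0] 372
top tray 0 0.79 [227.5, 205.6, 324.2, 279.9] 3944
top tray 1 0.37 [388.4, 227.6, 505.7, 280.1] 4330
top gauge 0 0.87 [391.1, 226.2, 508.0, 280.8] 4323
top cell 0 0.64 [294.4, 214.5, 300.4, 227.6] 68
top cell 1 0.23 [159.1, 301.9, 220.4, 342.2] 479
top short_cell_center 0 0.58 [240.2, 242.6, 245.4, 251.3] 58
top coupling 0 0.59 [346.1, 256.6, 363.8, 277.1] 150
top coupling 1 0.55 [238.9, 241.0, 246.7, 248.1] 77
scene tray ((567.628662109375, 202.50030517578125), (141.92189025878906, 221.40895080566406), 21.39071273803711)
z med 0.015109144795923068 0.02263190588156916
top tray ((560.126220703125, 194.46914672851562), (130.432861328125, 220.31387329101562), 22.028051376342773)
z med 0.01664296542425947 0.024872256464771203
2.5
```

```bash
cat >> h.py <<'E'
from scipy.optimize import minimize
def proj(c,P):
    q=P@np.array(c['R']).T+np.array(c['t']); return np.c_[q[:,0]/q[:,2]*c['fx']+c['cx'],q[:,1]/q[:,2]*c['fy']+c['cy']]
def rect(cx,cy,w,h,z): 
    x=[cx-w/2,cx+w/2];y=[cy-h/2,cy+h/2]
    p=[(x[0],y[0],z),(x[1],y[0],z),(x[1],y[1],z),(x[0],y[1],z)]
    return [(p[i],p[(i+1)%4]) for i in range(4)]
TRAY=rect(0,0,.13,.22,.016)
GAUGE=rect(0,0,.1,.27,.012)+rect(0,.0975,.06,.055,.108)+rect(0,-.0975,.06,.055,.108)
def pts(segs,n=60):
    s=np.linspace(.02,.98,n)[:,None]
    return [np.array(a)*(1-s)+np.array(b)*s for a,b in segs]
def xf(p,P):
    c,s=np.cos(p[2]),np.sin(p[2]); return P@np.array([[c,-s,0],[s,c,0],[0,0,1]]).T+np.array([p[0],p[1],0])
def fit(caps,segs,p0,sig=1.0):
    gs=[]
    for c in caps:
        g=cv2.GaussianBlur(cv2.cvtColor(c['color'],cv2.COLOR_BGR2GRAY).astype(np.float32),(0,0),sig)
        gs.append(g)
    S=pts(segs)
    def cost(p):
        t=0
        for c,g in zip(caps,gs):
            for P in S:
                q=proj(c,xf(p,P)).astype(np.float32); d=q[-1]-q[0]; n=np.array([-d[1],d[0]])/np.linalg.norm(d)
                a=(q+n*1).astype(np.float32);b=(q-n*1).astype(np.float32)
                f=lambda r:cv2.remap(g,r[:,0].reshape(-1,1).copy(),r[:,1].reshape(-1,1).copy(),cv2.INTER_LINEAR)
                t-=min(abs(float(np.mean(f(a)-f(b)))),40)
        return t
    best=None
    for dx in(-.008,0,.008):
      for dy in(-.008,0,.008):
        for da in(-.03,.03):
          r=minimize(cost,np.array(p0)+[dx,dy,da],method='Nelder-Mead',options=dict(initial_simplex=np.array(p0)+[dx,dy,da]+np.array([[0,0,0],[.004,0,0],[0,.004,0],[0,0,.02]]),xatol=1e-5,fatol=1e-3))
          if best is None or r.fun<best.fun: best=r
    return best.x,best.fun
E
python3 - <<'E'
from h import *
import pickle
o=pickle.load(open('o.pkl','rb')); T,S=o['top'],o['scene']
t0=px2w(T,275,240.7,h=0.016); print(t0)
r=[px2w(T,u,v,h=.012)[:2] for u,v in((210+475/2.58,120+270/2.58),(210+460/2.58,120+367/2.58),(210+728/2.58,120+403/2.58),(210+740/2.58,120+310/2.58))]
print(r); g0=np.mean(r,0); print(g0)
d=r[0]-r[3]; yaw=np.arctan2(d[1],d[0])-np.pi/2; print('yaw',yaw)
res={}
for nm,seg,p0 in(('tray',TRAY,[t0[0],t0[1],np.deg2rad(22)]),('gauge',GAUGE,[g0[0],g0[1],yaw])):
    for cn,cs in(('top',[T]),('scene',[S]),('both',[T,S])):
        p,f=fit(cs,seg,p0); res[nm,cn]=p; print(nm,cn,np.round(p,4),round(f,1))
pickle.dump(res,open('res.pkl','wb'))
for c,n,sl in((T,'top',(slice(170,300),slice(210,520))),(S,'scene',(slice(150,330),slice(140,450)))):
    im=cv2.resize(c['color'],None,fx=4,fy=4,interpolation=cv2.INTER_CUBIC)
    for nm,seg in(('tray',TRAY),('gauge',GAUGE)):
        for P in pts(seg):
            q=(proj(c,xf(res[nm,n],P))*4+1.5).astype(int); cv2.line(im,tuple(map(int,q[0])),tuple(map(int,q[-1])),(0,0,255),1)
    im=im[sl[0].start*4:sl[0].stop*4,sl[1].start*4:sl[1].stop*4]
    cv2.imwrite(f'pics/fit_{n}.png',cv2.resize(im,None,fx=.64,fy=.64,interpolation=cv2.INTER_AREA))
E
```

```text
[0.56888862 0.1955132  0.016     ]
[array([ 0.61063193, -0.114495  ]), array([ 0.51290015, -0.09848922]), array([ 0.47716755, -0.36348622]), array([ 0.56987021, -0.37759441])]
[ 0.54264246 -0.23851621]
yaw -0.1537069350794349
tray top [0.5613 0.1954 0.382 ] -65.5
tray scene [0.5638 0.199  0.3856] -105.3
tray both [0.5632 0.198  0.3786] -157.8
gauge top [ 0.5438 -0.2379 -0.148 ] -308.8
gauge scene [ 0.5462 -0.2258 -0.1498] -261.9
gauge both [ 0.5445 -0.2332 -0.1473] -548.0
```

View pics/fit_top.png

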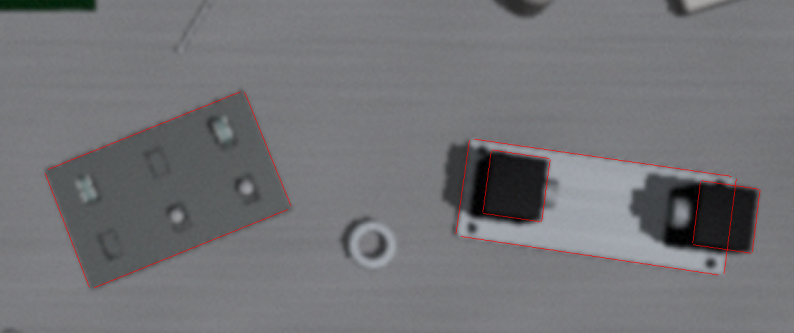

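View pics/fit_scene.png

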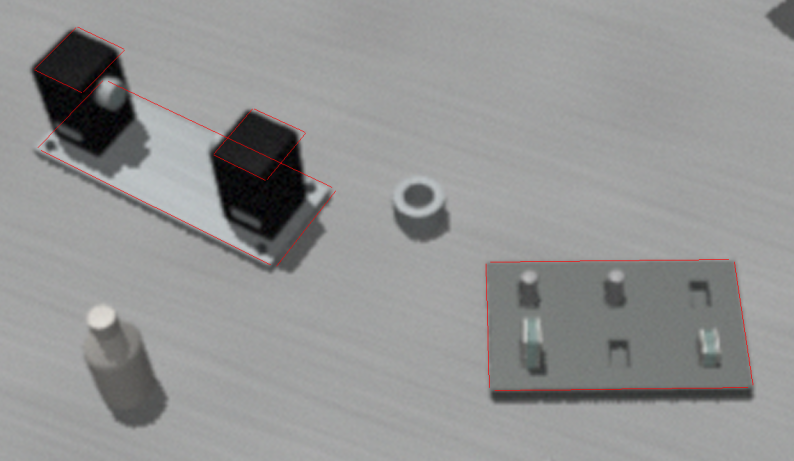

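```bash
cat >> h.py <<'E'
from scipy.spatial.transform import Rotation as Ro
def tmove(pos,yawy,st=None):
    """shift and turn in tool axes to reach pos with tool z down, tool y at yaw yawy (mod pi, nearest variants printed)"""
    st=st or manip.observe(); R0=Ro.from_rotvec(st['ee_rot']).as_matrix()
    out=[]
    for k in(0,1):
        a=yawy+k*np.pi; y=np.array([np.cos(a),np.sin(a),0]); z=np.array([0,0,-1.]); x=np.cross(y,z)
        Rt=np.c_[x,y,z]; out.append((np.round(R0.T@(np.array(pos)-st['eef_pos']),4),np.round(Ro.from_matrix(R0.T@Rt).as_rotvec(),4)))
    return out
E
python3 - <<'E'
from h import *
import pickle
o=pickle.load(open('o.pkl','rb')); T,S=o['top'],o['scene']
# top face centroid of the cell by whiteness/trace
uT=(210+224/2.58,120+260/2.58); 
for lab,cell in(('cell',[(T,'top'),(S,'scene')]),('short_cell_center',[(T,'top'),(S,'scene')])):
    for c,n in cell:
        e=o[n,lab,0]['pixels']; ys,xs=np.where(e); print(lab,n,xs.mean(),ys.mean(), o[n,lab,0]['extent'])
# triangulate via centroid (visible body) 
def tri(a,b):
    A=[];B=[]
    for c,(u,v) in((T,a),(S,b)):
        o_=px2w(c,u,v,z=0.);d=px2w(c,u,v,z=1.)-o_;d/=np.linalg.norm(d);M=np.eye(3)-np.outer(d,d);A.append(M);B.append(M@o_)
    X=np.linalg.solve(A[0]+A[1],B[0]+B[1]); return X,[proj(c,X[None])[0]-np.array(q) for c,q in((T,a),(S,b))]
print('nn centre tri',tri((295.8,222.6),(347.9,286.4)))
# compare predicted pocket with images
for p in([.5613,.1954,.382],[.5638,.199,.3856],[.5632,.198,.3786]):
    P=xf(p,np.array([[.03,-.075,.054],[.03,-.075,.029]])); print(P[0],'T',proj(T,P).round(1).tolist(),'S',proj(S,P).round(1).tolist())
# gauge scene refit with contrast edges only
pl=rect(0,0,.1,.27,.012); a=rect(0,.0975,.06,.055,.108); b=rect(0,-.0975,.06,.055,.108)
for nm,seg in(('plate near+ends',[pl[0],pl[1],pl[2]]),('housing outer',[a[2],a[3],b[0],b[3],pl[1]]),('tops only',a+b)):
    for cn,c in(('top',T),('scene',S)):
        print(nm,cn,fit([c],seg,[.544,-.237,-.148],.7))
q=Ro.from_rotvec(manip.observe()['ee_rot']).as_matrix(); print('tool x,y',q[:,0],q[:,1])
E
python3 - <<'E'
import cv2
a=cv2.imread('pics/scene0.png')
cv2.imwrite('pics/sg.png',cv2.resize(a[155:265,145:290],None,fx=5,fy=5,interpolation=cv2.INTER_CUBIC))
b=cv2.imread('pics/top0.png')
x=cv2.resize(b[205:245,280:320],None,fx=10,fy=10,interpolation=cv2.INTER_CUBIC);y=cv2.resize(a[265:305,330:370],None,fx=10,fy=10,interpolation=cv2.INTER_CUBIC)
cv2.imwrite('pics/cc.png',cv2.hconcat([x,y]))
E
```

```text
cell top 297.63235294117646 221.60294117647058 [294.4, 214.5, 300.4, 227.6]
cell scene 347.27131782945736 284.37984496124034 [345.0, 275.6, 349.8, 293.8]
short_cell_center top 244.31034482758622 244.1551724137931 [240.2, 242.6, 245.4, 251.3]
short_cell_center scene 416.58 286.02 [414.6, 282.5, 422.4, 291.6]
nn centre tri (array([0.61594014, 0.14184886, 0.01659844]), [array([-0.20101173,  0.06659077]), array([-0.25486101, -0.00699071])])
[0.61709591 0.13698924 0.054     ] T [[296.5, 220.6], [297.2, 221.7]] S [[346.0, 277.0], [345.6, 283.1]]
[0.61980582 0.14079048 0.054     ] T [[295.0, 219.5], [295.7, 220.7]] S [[347.3, 278.5], [346.8, 284.7]]
[0.61879699 0.13939987 0.054     ] T [[295.6, 219.9], [296.2, 221.0]] S [[346.8, 277.9], [346.4, 284.1]]
plate near+ends top (array([ 0.53316369, -0.24691239, -0.15647803]), np.float64(-75.37065154314041))
plate near+ends scene (array([ 0.54270205, -0.24238031, -0.16358646]), np.float64(-87.70860433578491))
housing outer top (array([ 0.53691549, -0.23687744, -0.14094139]), np.float64(-162.49015140533447))
housing outer scene (array([ 0.54741693, -0.23383049, -0.16723234]), np.float64(-170.10944747924805))
tops only top (array([ 0.54257082, -0.23306311, -0.14305918]), np.float64(-261.09669947624207))
tops only scene (array([ 0.55255641, -0.2342868 , -0.14460053]), np.float64(-205.35097694396973))
tool x,y [-9.46439024e-01  3.22882600e-01 -5.31749161e-06] [3.22882600e-01 9.46439024e-01 6.35737980e-06]
```

View pics/sg.png

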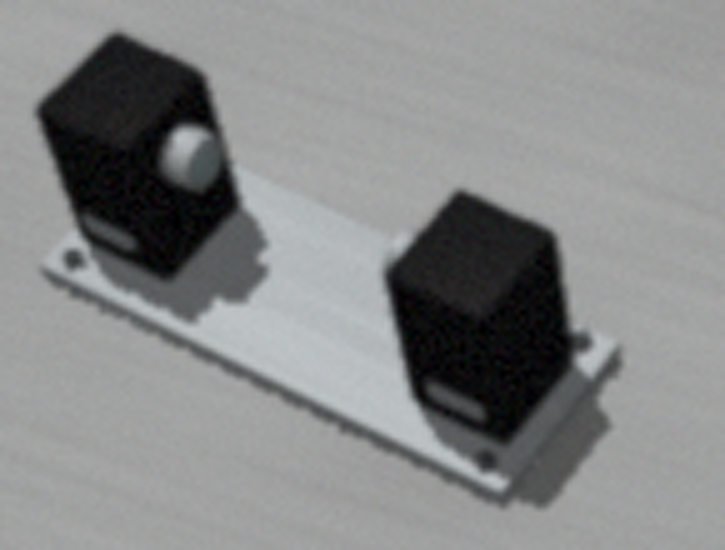

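View pics/cc.png

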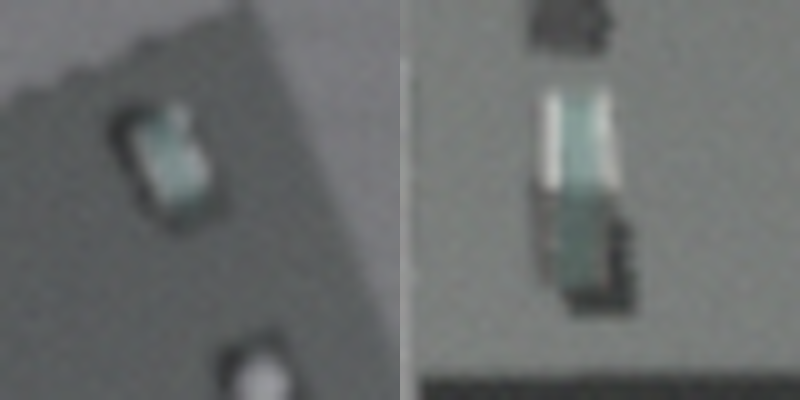

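```bash
python3 - <<'E'
import cv2
b=cv2.imread('pics/top0.png')
cv2.imwrite('pics/tg.png',cv2.convertScaleAbs(cv2.resize(b[215:290,380:515],None,fx=5.8,fy=5.8,interpolation=cv2.INTER_CUBIC),alpha=1.6))
E
```

```text
(no output)
```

View pics/tg.png

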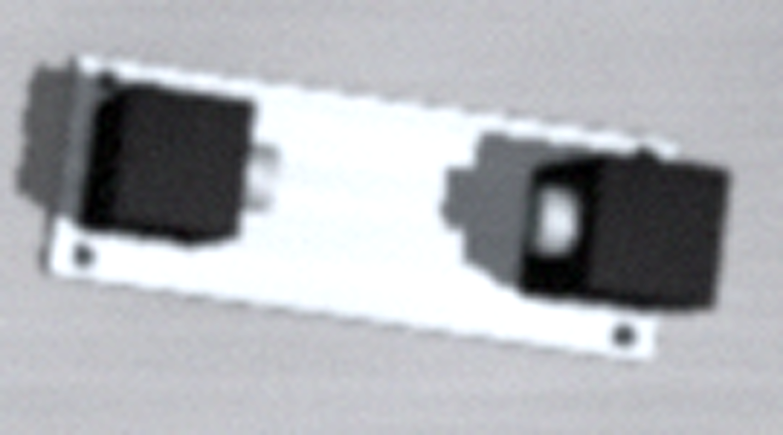

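```bash
python3 - <<'E'
from h import *
import pickle
from scipy.optimize import least_squares
o=pickle.load(open('o.pkl','rb')); T,S=o['top'],o['scene']
B=lambda sx,sy:(sx*.05,sy*.135,.012)
H=lambda h,sx,sy:(sx*.03,h*.0975+sy*.0275,.108)
t=[(B(1,1),78,58),(B(-1,1),48,275),(B(-1,-1),655,357),(B(1,-1),680,148),(H(1,1,-1),256,98),(H(1,-1,-1),240,238),(H(1,1,1),125,85),(H(1,-1,1),112,235),(H(-1,1,1),605,155),(H(-1,1,-1),733,170),(H(-1,-1,-1),717,312),(H(-1,-1,1),590,300)]
s=[(B(1,-1),45,265),(B(1,1),505,487),(B(-1,1),620,347),(H(-1,1,-1),39,109),(H(-1,-1,-1),118,33),(H(-1,-1,1),205,72),(H(-1,1,1),135,148),(H(1,1,-1),388,270),(H(1,-1,-1),460,191),(H(1,-1,1),555,235),(H(1,1,1),485,318)]
tp=np.array([x[0] for x in t]);tu=np.array([(380+x[1]/5.8-.41,215+x[2]/5.8-.41) for x in t])
sp=np.array([x[0] for x in s]);su=np.array([(145+x[1]/5-.4,155+x[2]/5-.4) for x in s])
f=lambda c,p,u:lambda q:(proj(c,xf(q,p))-u).ravel()
ft,fs=f(T,tp,tu),f(S,sp,su)
for nm,g in(('top',ft),('scene',fs),('both',lambda q:np.r_[ft(q),fs(q)])):
    r=least_squares(g,[.544,-.236,-.15],loss='soft_l1'); print(nm,r.x.round(4),np.round(g(r.x).reshape(-1,2),1).tolist(), xf(r.x,np.array([[0,0,.08]])))
E
```

```text
top [ 0.5425 -0.2378 -0.1432] [[-0.2, -0.2], [-0.1, 0.5], [0.0, 1.4], [0.3, -1.0], [0.7, 0.8], [0.2, 1.5], [0.3, -0.2], [-0.7, -1.3], [-0.7, -0.8], [0.5, -0.1], [0.3, 0.5], [-1.2, -0.8]] [[ 0.54246732 -0.23782543  0.08      ]]
scene [ 0.5463 -0.2298 -0.1513] [[-1.0, -0.4], [-0.1, 1.6], [1.0, -0.7], [-1.1, -0.2], [-0.1, -1.5], [1.4, -0.6], [-1.3, 1.2], [-1.1, 1.1], [0.4, -1.2], [2.0, -0.5], [0.4, 1.5]] [[ 0.54625321 -0.22979636  0.08      ]]
both [ 0.5433 -0.2349 -0.1451] [[-1.2, -0.6], [-1.3, 0.1], [-1.2, 1.2], [-0.8, -1.3], [-0.5, 0.4], [-1.0, 1.1], [-0.8, -0.6], [-2.0, -1.7], [-1.9, -1.0], [-0.7, -0.3], [-1.0, 0.3], [-2.4, -1.1], [-2.3, -1.6], [-1.3, -0.3], [-0.4, -2.5], [-2.5, -1.4], [-1.6, -2.8], [-0.2, -2.0], [-2.6, -0.2], [-2.4, -0.7], [-1.0, -3.0], [0.5, -2.4], [-0.9, -0.4]] [[ 0.54328293 -0.23494704  0.08      ]]
```

```bash
python3 - <<'E'
from h import *
print(tmove([.6175,.139,.12],1.951)); print(manip.observe()['time_s'])
E
```

```text
[(array([-0.5396, -0.2941,  0.1113]), array([ 0.   ,  0.   , -0.709])), (array([-0.5396, -0.2941,  0.1113]), array([ 0.    , -0.    ,  2.4326]))]
2.5
```

Call:
send_rows:
  moves: "-0.02 -0.011 0.002 0 0 -0.05 0.2; -0.055 -0.03 0.006 0 0 -0.1 0.4; -0.09 -0.049 0.01 0 0 -0.16 0.5; -0.125 -0.068 0.015 0 0 -0.22 0.5; -0.16 -0.087 0.02 0 0 -0.28 0.5; -0.195 -0.106 0.025 0 0 -0.34 0.5; -0.23 -0.125 0.03 0 0 -0.4 0.5; -0.265 -0.144 0.035 0 0 -0.46 0.5; -0.30 -0.163 0.04 0 0 -0.52 0.5; -0.335 -0.182 0.045 0 0 -0.58 0.5; -0.37 -0.201 0.05 0 0 -0.64 0.5; -0.40 -0.218 0.055 0 0 -0.709 0.5"

```text
time_s: 3.5
eef_pos: [0.5117, 0.254, 0.1765]
ee_rot: [-0.597, 3.083, -0.0]
ft_force: [0.8, 0.2, -0.1]
gripper_width: 0.043
```

```bash
python3 - <<'E'
from h import *
print(tmove([.6175,.139,.10],1.951)); s=manip.observe();print(s['time_s'],s['joint_positions'],s['gripper_width'])
E
```

```text
[(array([-0.0551, -0.1462,  0.0766]), array([-0.0004,  0.0011,  0.0023])), (array([-0.0551, -0.1462,  0.0766]), array([-1.8000e-03, -7.0000e-04, -3.1393e+00]))]
3.5 [ 3.38143090e-01  1.56247291e-01  1.79158212e+00 -3.98985956e-04
  1.19260833e+00 -1.61500778e+00] 0.042980297948785044
```

Call:
send_rows:
  moves: "-0.01 -0.027 0.015 0 0 0 0.5; -0.02 -0.055 0.03 0 0 0 0.5; -0.032 -0.085 0.045 0 0 0 0.5; -0.043 -0.115 0.06 0 0 0 0.5; -0.051 -0.136 0.07 0 0 0 0.5; -0.055 -0.146 0.077 0 0 0 0.5; -0.055 -0.146 0.077 0 0 0 0.5; -0.055 -0.146 0.077 0 0 0 0.5"

```text
time_s: 4.17
eef_pos: [0.6167, 0.1393, 0.0992]
ee_rot: [0.596, -3.084, -0.001]
ft_force: [-0.4, -0.4, -0.4]
gripper_width: 0.0427
```

```bash
python3 - <<'E'
from h import *
import pickle
s=manip.observe();print(s['eef_pos'],s['joint_positions'])
R=Ro.from_rotvec(s['ee_rot']).as_matrix()
d={}
for n in('scene','top'):
    c=cap(n); d[n]=c; q=proj(c,np.array([s['eef_pos'],s['eef_pos']+R[:,1]*.0215,s['eef_pos']-R[:,1]*.0215])); print(n,q)
    im=cv2.resize(c['color'],None,fx=6,fy=6,interpolation=cv2.INTER_CUBIC)
    for x,y in q: cv2.circle(im,(int(6*x+2.5),int(6*y+2.5)),4,(0,0,255),1)
    u,v=q[0]; u,v=int(u*6),int(v*6); cv2.imwrite(f'pics/hov_{n}.png',im[v-250:v+300,u-300:u+300])
pickle.dump((d,s),open('hov.pkl','wb'))
E
```

```text
[0.61672874 0.13932714 0.09916084] [ 1.10945038e-01  3.69021153e-01  1.68746226e+00  6.97374347e-04
  1.08549786e+00 -1.84181248e+00]
scene [[348.05207324 265.44104085]
 [358.55462321 265.36218551]
 [337.54511257 265.51992929]]
top [[294.32782032 218.67017244]
 [286.13064919 221.96325805]
 [302.52587687 215.37673113]]
```

View pics/hov_scene.png

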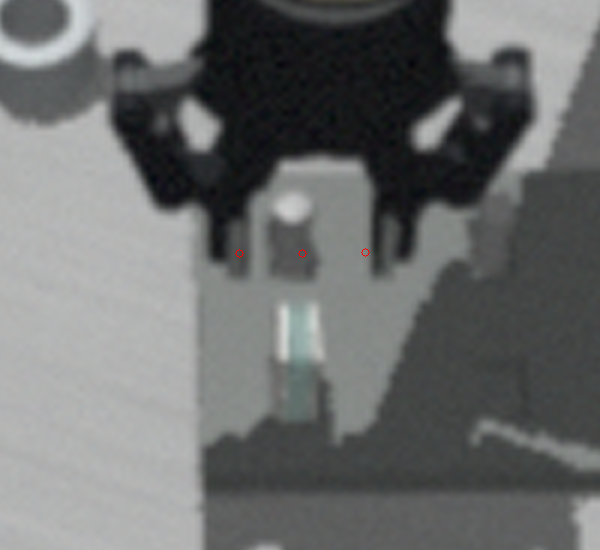

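View pics/hov_top.png

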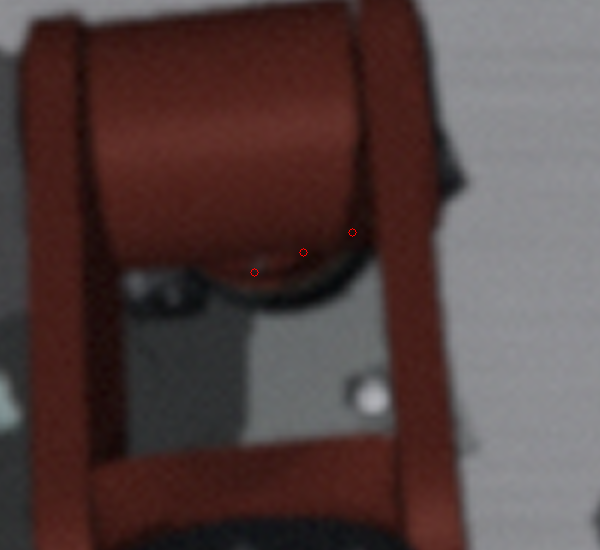

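```bash
python3 - <<'E'
from h import *
print(tmove([.6175,.137,.024],1.951)[0])
E
```

```text
(array([ 0.0008, -0.0034,  0.0763]), array([0.    , 0.0017, 0.0033]))
```

Call:
send_rows:
  moves: "0.001 -0.003 0.012 0 0 0 0.5; 0.001 -0.003 0.028 0 0 0 0.5; 0.001 -0.003 0.044 0 0 0 0.5; 0.001 -0.003 0.06 0 0 0 0.5; 0.001 -0.003 0.071 0 0 0 0.5; 0.001 -0.003 0.076 0 0 0 0.5; 0.001 -0.003 0.076 0 0 0 0.5; 0.001 -0.003 0.076 0 0 0 0.5"

```text
time_s: 4.93
eef_pos: [0.6172, 0.1377, 0.0245]
ee_rot: [-0.599, 3.082, 0.001]
ft_force: [0.0, 0.2, 0.7]
gripper_width: 0.0428
```

```bash
python3 - <<'E'
from h import *
s=manip.observe();print(s['eef_pos'],s['time_s'])
c=cap('scene'); q=proj(c,np.array([s['eef_pos']]))
im=cv2.resize(c['color'],None,fx=8,fy=8,interpolation=cv2.INTER_CUBIC)
u,v=(q[0]*8).astype(int); print(q); cv2.imwrite('pics/down.png',im[v-280:v+220,u-300:u+300])
E
```

```text
[0.61720661 0.13767909 0.02452412] 4.9333
[[345.78156646 284.35759135]]
```

View pics/down.png

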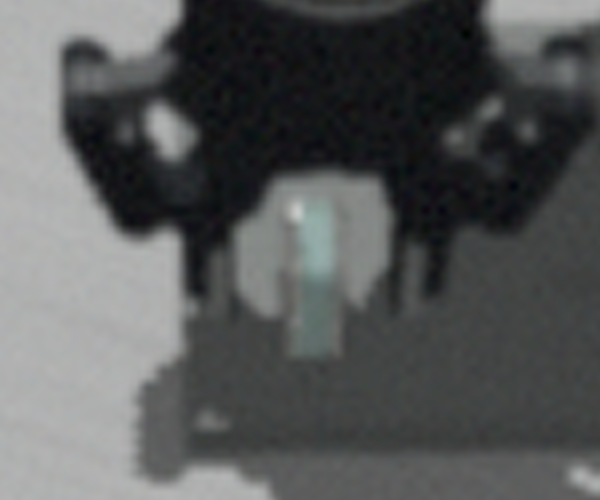

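Call:
send_rows:
  moves: "0 0 0 0 0 0 0.6; 0 0 0 0 0 0 0.7; 0 0 0 0 0 0 0.8; 0 0 0 0 0 0 0.9; 0 0 0 0 0 0 1; 0 0 0 0 0 0 1; 0 0 0 0 0 0 1; 0 0 0 0 0 0 1"
  grip_force: 30

```text
time_s: 5.65
eef_pos: [0.6186, 0.1378, 0.0261]
ee_rot: [-0.598, 3.079, 0.0]
ft_force: [-1.9, 1.3, 5.9]
gripper_width: 0.0134
```

```bash
python3 - <<'E'
from h import *
s=manip.observe();print(s['eef_pos'],s['time_s'],s['gripper_width'],s['ft_force'])
c=cap('scene'); q=proj(c,np.array([s['eef_pos']]))
im=cv2.resize(c['color'],None,fx=8,fy=8,interpolation=cv2.INTER_CUBIC)
u,v=(q[0]*8).astype(int); print(q); cv2.imwrite('pics/closed.png',im[v-280:v+220,u-300:u+300])
E
```

```text
[0.61857447 0.1378498  0.02609257] 5.65 0.013363594314420335 [-1.90848396  1.26098224  5.91969829]
[[345.66947367 284.51024837]]
```

View pics/closed.png

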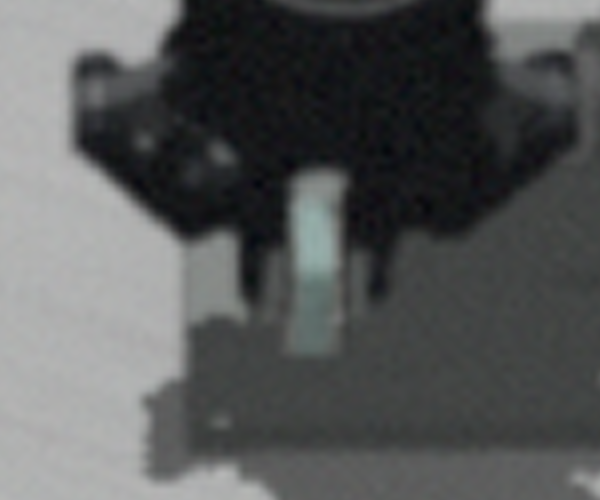

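Call:
send_rows:
  moves: "0 0 -0.006 0 0 0 1; 0 0 -0.015 0 0 0 1; 0 0 -0.03 0 0 0 1; 0 0 -0.055 0 0 0 1; 0 0 -0.08 0 0 0 1; 0 0 -0.11 0 0 0 1; 0 0 -0.135 0 0 0 1; 0 0 -0.15 0 0 0 1; 0 0 -0.15 0 0 0 1"

```text
time_s: 6.45
eef_pos: [0.6213, 0.1379, 0.1828]
ee_rot: [-0.597, 3.069, -0.001]
ft_force: [0.3, 0.7, 0.0]
gripper_width: 0.0135
```

```bash
python3 - <<'E'
from h import *
s=manip.observe();print(s['eef_pos'],s['time_s'],s['gripper_width'],s['ft_force'],s['joint_positions'])
print(tmove([.5435,-.235,.175],-.148)) 
c=cap('scene'); q=proj(c,np.array([s['eef_pos']]))
im=cv2.resize(c['color'],None,fx=8,fy=8,interpolation=cv2.INTER_CUBIC)
u,v=(q[0]*8).astype(int); print(q); cv2.imwrite('pics/lift.png',im[v-280:v+220,u-300:u+300])
E
```

```text
[0.62126237 0.13792777 0.18284927] 6.45 0.013503317447765301 [0.29690203 0.71629815 0.00558977] [ 1.08017160e-01  2.74044677e-01  1.63824485e+00  5.16293593e-04
  1.21426961e+00 -1.84693216e+00]
[(array([ 0.2119, -0.3166,  0.0059]), array([0.0132, 0.0126, 2.1027])), (array([ 0.2119, -0.3166,  0.0059]), array([-0.0109,  0.0114, -1.0388]))]
[[348.43114437 243.11475363]]
```

View pics/lift.png

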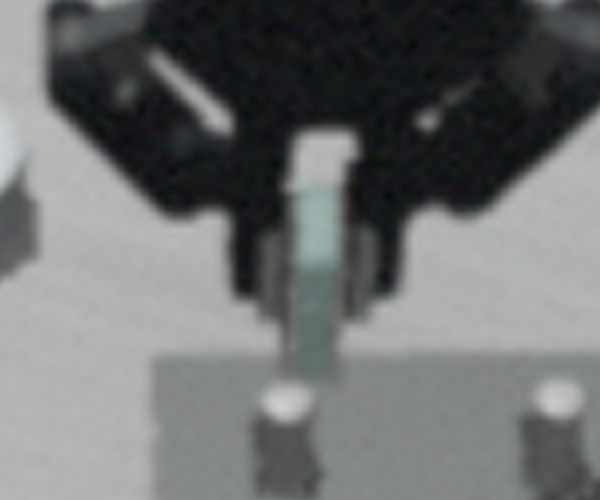

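Call:
send_rows:
  moves: "0.007 -0.01 0 0 0 0.06 1; 0.023 -0.035 0 0 0 0.17 1; 0.043 -0.065 0 0 0 0.29 1; 0.063 -0.095 0 0 0 0.41 1; 0.083 -0.125 0 0 0 0.53 1; 0.103 -0.155 0 0 0 0.65 1; 0.123 -0.185 0 0 0 0.77 1; 0.143 -0.215 0.002 0 0 0.89 1; 0.163 -0.245 0.004 0 0 1.01 1; 0.183 -0.272 0.005 0 0 1.13 1; 0.2 -0.297 0.006 0 0 1.25 1; 0.212 -0.317 0.006 0 0 1.37 1"

```text
time_s: 7.5
eef_pos: [0.5394, -0.2372, 0.17]
ee_rot: [1.495, 2.758, 0.009]
ft_force: [0.4, -0.2, -0.7]
gripper_width: 0.0136
```

```bash
python3 - <<'E'
from h import *
s=manip.observe();print(s['eef_pos'],s['time_s'],s['gripper_width'],s['joint_positions'])
print(tmove([.5435,-.235,.175],-.148)) 
E
```

```text
[ 0.53936081 -0.23719044  0.16996956] 7.5 0.013600560673409798 [-0.5365969   0.1979395   1.75625603  0.00664941  1.18349186 -1.11627136]
[(array([-0.0004,  0.0047, -0.005 ]), array([ 0.0072, -0.0019,  0.7252])), (array([-0.0004,  0.0047, -0.005 ]), array([ 2.4000e-03,  9.1000e-03, -2.4164e+00]))]
```

Call:
send_rows:
  moves: "0 0.001 -0.001 0 0 0.1 1; 0 0.002 -0.002 0 0 0.22 1; 0 0.003 -0.003 0 0 0.34 1; 0 0.004 -0.004 0 0 0.46 1; 0 0.005 -0.005 0 0 0.58 1; 0 0.005 -0.005 0.004 0 0.68 1; 0 0.005 -0.005 0.007 -0.002 0.725 1; 0 0.005 -0.005 0.007 -0.002 0.725 1; 0 0.005 -0.005 0.007 -0.002 0.725 1"

```text
time_s: 8.25
eef_pos: [0.5424, -0.2339, 0.1733]
ee_rot: [-2.376, -2.051, 0.002]
ft_force: [-0.1, 1.1, 0.6]
gripper_width: 0.0135
```

```bash
cat > look.py <<'E'
import sys
from h import *
tag=sys.argv[1]
s=manip.observe();print(s['eef_pos'],s['time_s'],s['gripper_width'],s['joint_positions'])
print(tmove([.5435,-.235,s['eef_pos'][2]],-.148)[0])
R=Ro.from_rotvec(s['ee_rot']).as_matrix(); print(R[:,2])
for n,f in(('scene',5),('top',5)):
    c=cap(n); np.save(f'pics/{n}_{tag}.npy',c['color']); q=proj(c,np.array([s['eef_pos']]))
    im=cv2.resize(c['color'],None,fx=f,fy=f,interpolation=cv2.INTER_CUBIC)
    cv2.circle(im,tuple((q[0]*f+2).astype(int).tolist()),4,(0,0,255),1)
    x0,y0=(145,135) if n=='scene' else (380,200)
    cv2.imwrite(f'pics/{tag}_{n}.png',im[y0*f:y0*f+600,x0*f:x0*f+750])
E
python3 look.py ab
```

```text
[ 0.54239799 -0.23387508  0.17327607] 8.25 0.013524384268834578 [-5.25865190e-01  2.02072931e-01  1.74467854e+00 -4.69545960e-05
  1.19783817e+00 -3.79431274e-01]
(array([-0.001 ,  0.0013, -0.    ]), array([-0.0028, -0.0011,  0.0016]))
[-0.00261401  0.00146655 -0.99999551]
```

View pics/ab_scene.png

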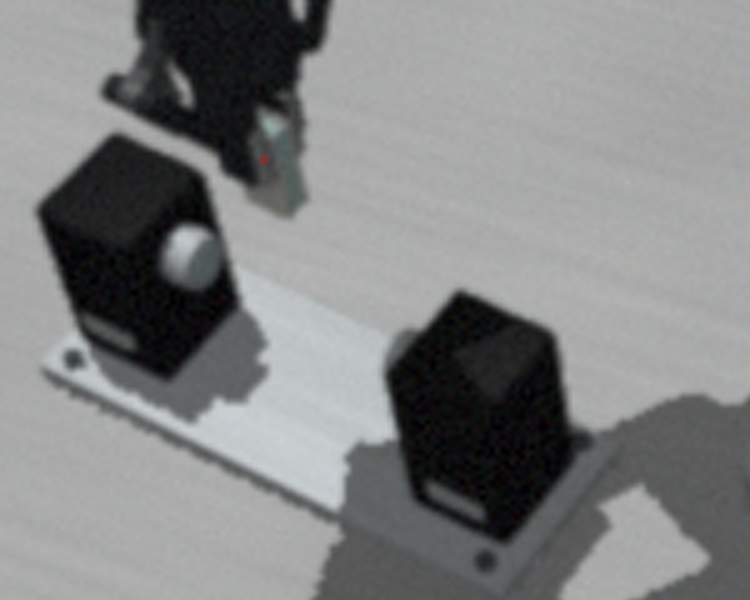

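View pics/ab_top.png

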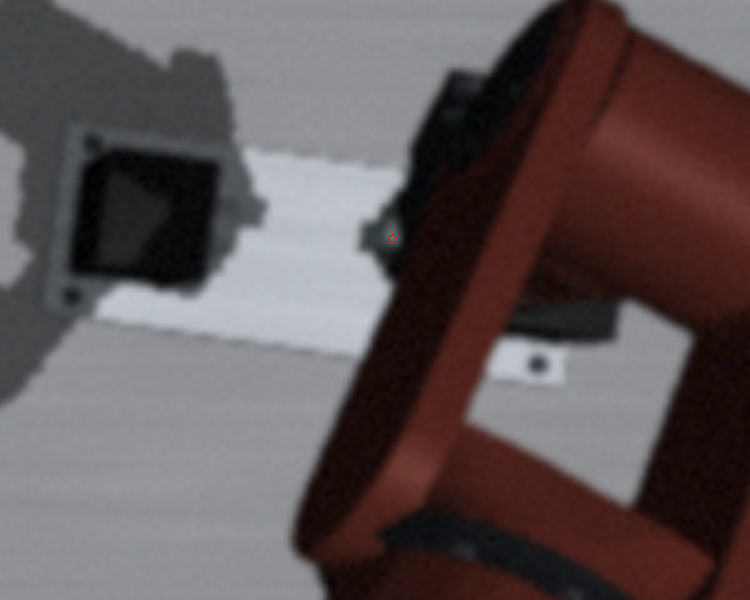

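Call:
send_rows:
  moves: "0 0 0.01 0 0 0 1; 0 0.001 0.03 0 0 0 1; 0 0.001 0.05 0 0 0 1; 0 0.001 0.07 0 0 0 1; 0 0.001 0.085 0 0 0 1; 0 0.001 0.093 0 0 0 1; 0 0.001 0.097 0 0 0 1; 0 0.001 0.097 0 0 0 1"

```text
time_s: 9.02
eef_pos: [0.5429, -0.2338, 0.0756]
ee_rot: [-2.375, -2.05, 0.002]
ft_force: [-0.2, 0.4, -0.7]
gripper_width: 0.0132
```

```bash
python3 look.py in
```

```text
[ 0.54288586 -0.23375405  0.07563089] 9.0167 0.013249468240100534 [-5.25304714e-01  3.25929394e-01  1.79711536e+00  2.81796485e-05
  1.02249003e+00 -3.78685693e-01]
(array([-0.0011,  0.0008, -0.    ]), array([-0.0037, -0.0015,  0.0014]))
[-0.00339854  0.00199769 -0.99999223]
```

View pics/in_scene.png

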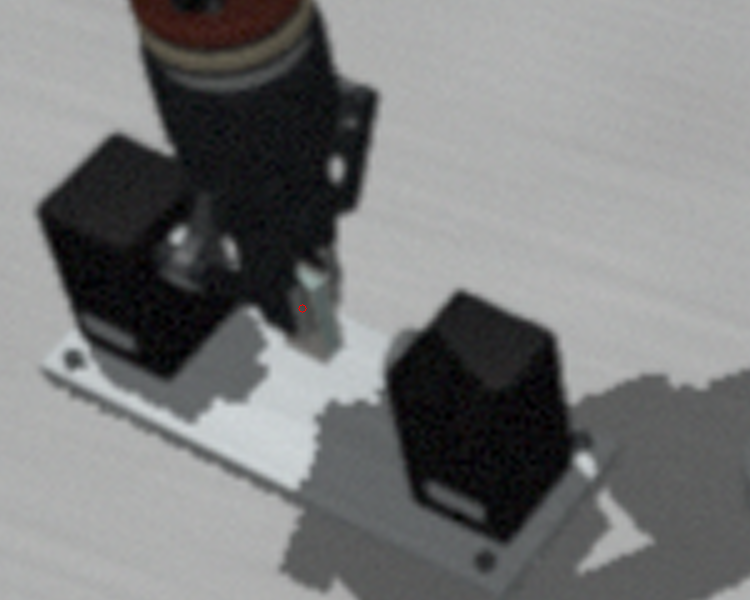

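View pics/in_top.png

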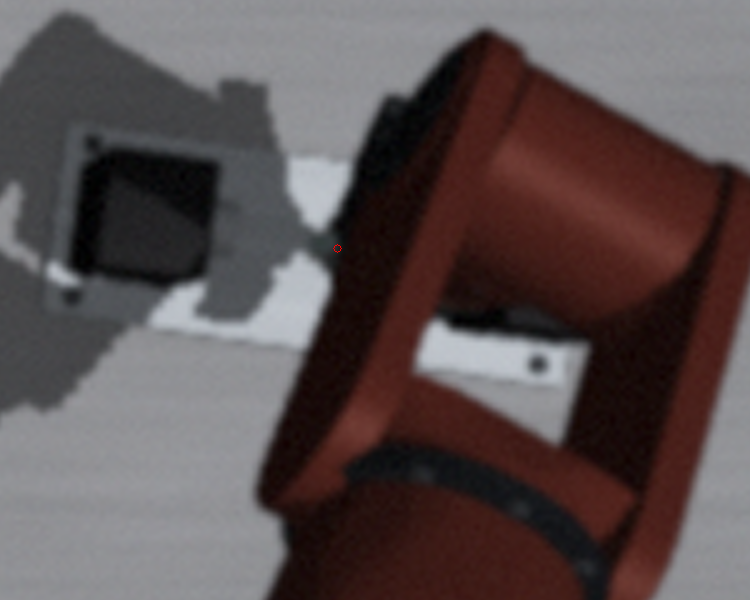

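```bash
cat > ov.py <<'E'
import pickle,sys
from h import *
o=pickle.load(open('o.pkl','rb')); S=o['scene']
img=np.load(sys.argv[1])
def box(p,z): # p gauge pose; cell: x along gauge y
    B=[]
    for sz in(-.025,.025):
        B+=rect(0,0,.014,.024,z+sz)
    for sx in(-1,1):
        for sy in(-1,1): B.append(((sx*.007,sy*.012,z-.025),(sx*.007,sy*.012,z+.025)))
    return B
f=12;x0,y0=165,165
out=[]
for poses in([],[([.5463,-.2298,-.1513],.08,(0,0,255))]):
    im=cv2.resize(img,None,fx=f,fy=f,interpolation=cv2.INTER_CUBIC)
    for p,z,col in poses:
        for P in pts(box(p,z)):
            q=(proj(S,xf(p,P))*f+f/2-.5).astype(int); cv2.line(im,tuple(map(int,q[0])),tuple(map(int,q[-1])),col,1)
        q=proj(S,xf(p,np.array([[0,-.055,.08],[0,.055,.08]])))*f+f/2-.5; cv2.line(im,tuple(q[0].astype(int).tolist()),tuple(q[1].astype(int).tolist()),(0,255,255),1)
        for sy in(-1,1):
            a=np.linspace(0,2*np.pi,40); C=np.c_[.014*np.cos(a),a*0+sy*.055,.08+.014*np.sin(a)]
            cv2.polylines(im,[(proj(S,xf(p,C))*f+f/2-.5).astype(np.int32)],True,(0,255,0),1)
    out.append(im[y0*f:y0*f+600,x0*f:x0*f+800])
cv2.imwrite('pics/ova.png',out[0]);cv2.imwrite('pics/ovb.png',out[1])
print(proj(S,np.array([[.5463,-.2298,.08],[.5463,-.2298,.03]])))
E
python3 ov.py pics/scene_in.npy
```

```text
[[205.66016327 196.60648676]
 [209.26568499 210.43085922]]
```

View pics/ova.png

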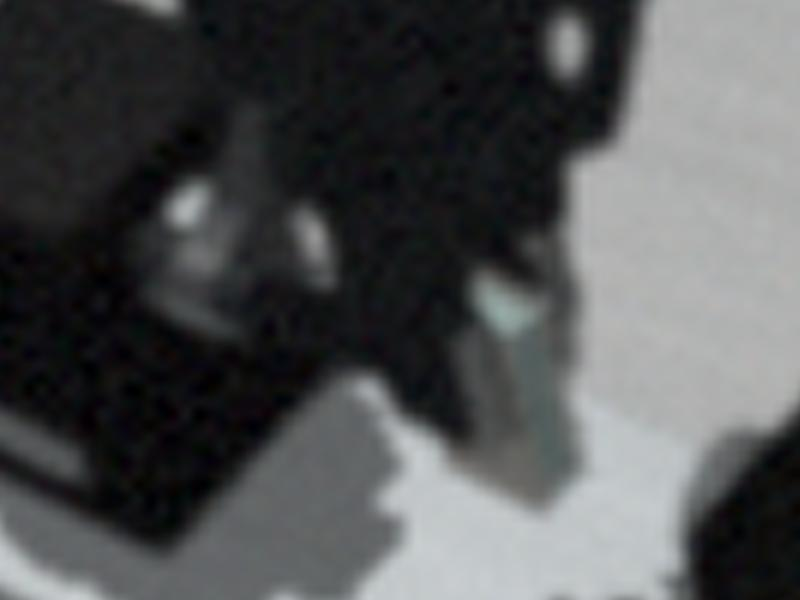

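View pics/ovb.png

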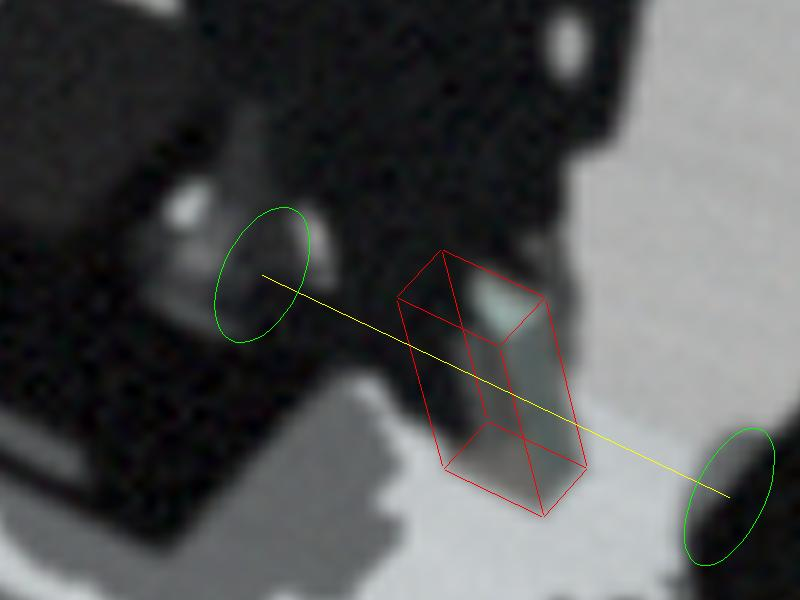

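Call:
send_rows:
  moves: "0 0 0 0 0 0 1; 0 0 0 0 0 0 1; 0 0 0 0 0 0 1; 0 0 0 0 0 0 1; 0 0 0 0 0 0 1; 0 0 0 0 0 0 1"

```text
time_s: 9.62
eef_pos: [0.5443, -0.2346, 0.0778]
ee_rot: [-2.378, -2.053, -0.0]
ft_force: [1.0, -0.0, 0.8]
gripper_width: 0.0134
```

```bash
python3 look.py fin && python3 ov.py pics/scene_fin.npy && python3 - <<'E'
from h import *
s=manip.observe(); print(np.abs(s['qvel']).max(),s['ft_force'])
a=np.load('pics/scene_fin.npy'); cv2.imwrite('pics/endall.png',cv2.resize(a[150:330,140:450],None,fx=2.58,fy=2.58,interpolation=cv2.INTER_CUBIC))
E
```

```text
[ 0.54433493 -0.23455853  0.07782434] 9.6167 0.013432516744328058 [-5.25258939e-01  3.23692599e-01  1.79513079e+00  4.24656782e-05
  1.02286234e+00 -3.78619362e-01]
(array([-0.0006, -0.0008,  0.    ]), array([-0.0001, -0.0001,  0.0013]))
[-6.23505577e-05  7.80329988e-05 -9.99999995e-01]
[[205.66016327 196.60648676]
 [209.26568499 210.43085922]]
0.001549599261064192 [ 0.07854576  0.33902538 -0.64495331]
```

View pics/ovb.png

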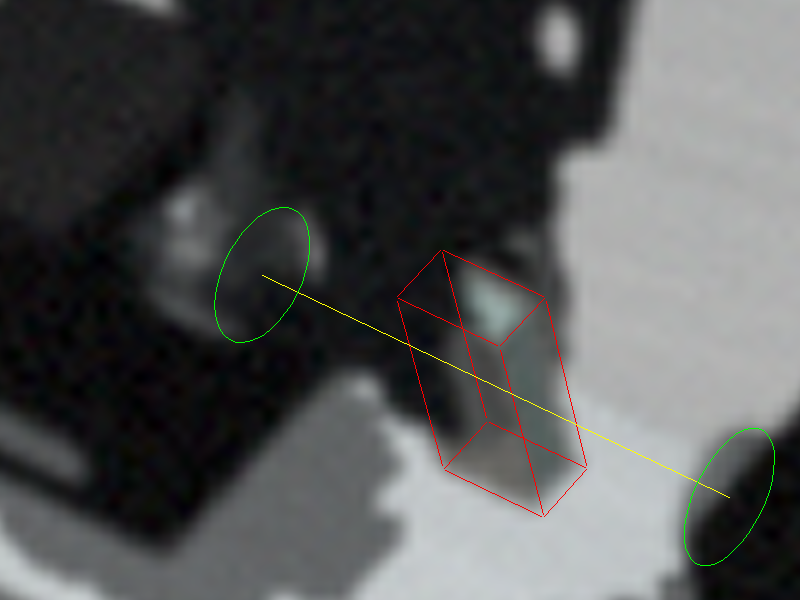

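View pics/endall.png

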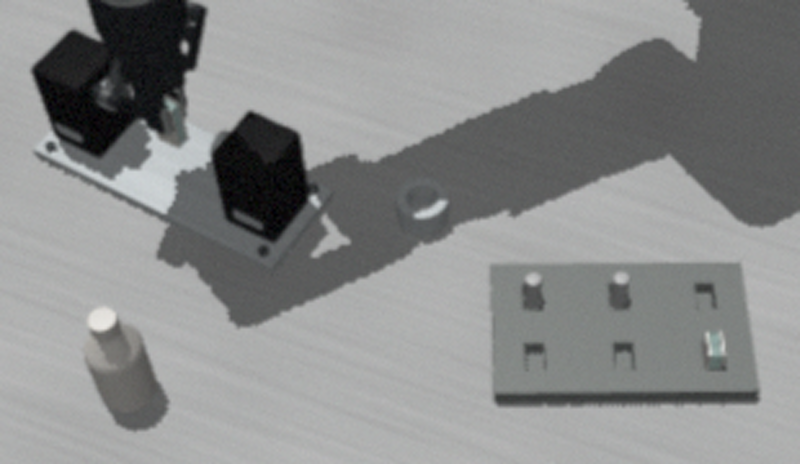

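```bash
python3 -c "
from h import *
print(manip.sign_off()); s=manip.observe(); print(s['time_s'],s['eef_pos'],s['gripper_width'])"
```

```text
the job is handed in; nothing more can be done
None
the job is handed in; nothing more can be done
```

I gripped the tall cell by its frosted faces, lifted it out of the tray and turned it to the gauge. It is now held upright between the two lens barrels, and I handed the job in there at about 9.7 s.

**Position:** The robot's own reading puts the cell about 1.3 mm off the beam axis and about 3 mm from the middle along it, with its centre about 81 mm above the bench. The sideways limit is 4.5 mm.

**Orientation and stillness:** The tool was vertical to well under 0.1 degrees, and its turn was about 0.1 degrees from the angle I aimed for. My two camera fits of the gauge angle differ by 0.5 degrees, so squareness to the beam is only known to that. The joints were nearly still (0.0015 rad/s), the fingers stood 13.4 mm apart on the cell, and the wrist force was under 1 N.

**Other objects:** The last scene picture shows the pins, short cell, coupling, cleaner bottle and gauge where they were. The screwdriver and wrench were outside the part I looked at, but nothing went near them on the way.

**Checks that disagreed:**
- **Cameras:** The scene camera placed the tray about 4 mm and the gauge about 9 mm away from where the top camera put them. The fingers at the grasp agreed with the top camera, so I relied mainly on that one.
- **Final overlay:** The scene overlay of the gauge model showed the cell about 1 pixel (roughly 2 mm) up and to the side of the ideal spot. The robot's reading gave the opposite sign sideways. Either way it looks within tolerance.
- **Settling:** The measured arm position shifted 1–2 mm during the last hold before hand-in.

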